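# Trim the load-cell conditioner

## Robot

A 6-joint arm with a two-finger parallel gripper is mounted at the origin on a cart in front of the work surface, level with it; the furniture and walls round the work are solid. World frame = base frame: x ahead of the robot, y to its left, z up, the work surface at z = 0. Lengths are in m, angles in degrees, forces in N, time in s.
With the tool pointing down it reaches from about 0.35 to 0.875 m from the base axis. Payload 4.2 kg.
Tool frame: the origin (TCP) lies midway between the tips of the shut fingers; the grasp point (between the pads) lies 19 mm behind it; z points along the fingers, y is the direction in which the jaws open and shut (so a half turn about z gives the same grasp; the last joint's range is limited). The gripper opens to 87 mm and grips with 3 to 60 N. Pads are 19 mm wide; open, the fingers measure 117 mm over their backs; the gripper's body (75 mm by 190 mm) begins 51 mm behind the grasp point.
Start: joints at [87.067, 22.042, 0.453, 0, -68.411, -14.817], TCP at [0.191, 0.595, 0.223] pointing down, gripper open.
Joint ranges: [-179.83, 179.83], [-69.29, 118.12], [-61.27, 80.66], [-181.25, 117.63], [-171.15, -9.14], [-177.46, 177.46]. Speed limits (degrees/s): [159.86, 159.86, 180, 180, 180, 180].

## Interface

Orientations are given as a 3x3 rotation matrix whose columns are the frame's x, y, z axes.
In Python, from station import sense, capture, calibration, finish_job gives the robot as it stands.
- The arm moves only by the tool carry_out, never from a script. Its argument "commands" is one flat list of numbers, 6 for each row, row after row: the shift along the tool's x, y, z in mm, then the turn, a rotation vector about the tool's x, y, z in rad. A call has 1 to 5 rows; each row shifts and turns the pose as measured when the row begins, along the tool's axes as they then stand; what a row does not reach is not made up. A row lasts 1/8 s, in which the tool goes at most 62.5 mm and 10.7 degrees, less where a joint would pass 70% of its speed; a pose out of reach is approached as far as the arm can. A call is refused whole if a number of a shift passes 62.5 or a number of a turn 0.188, either way. A call with a gripper value outside its range is refused whole. "grip" is the finger opening in mm, from 0 to 87, set as the call begins (left out, the last holds). The fingers move at their own pace and stop on an object; the grip force is fixed at half the most. Time passes only in rows, so rows that do not move let the fingers close. It gives the time, the measured TCP pose, the force and the opening at its end, in the units of the state.
- sense(): the state, without advancing time (a new reading comes with each control period).
- capture(name): name is "side" or "top"; returns the picture (420x560x3 uint8, red, green, blue); there is no depth.
- calibration(name): a dict with "fx", "fy", "cx", "cy" (pixels), "dist" ([k1, k2, p1, p2, k3] as OpenCV has them; the pictures are not rectified), "rvec" (rotation vector, rad) and "tvec" (3), from world to camera coordinates, as OpenCV has them. Camera axes: x right, y down, z forward; pixel columns grow to the right and rows downward; lengths in m; the calibration is good to about 2 mm. A picture is of the moment at which its call begins. calibration takes no time and is no camera call.
- finish_job(): hands the job in, once; it reports no verdict.
The state is a dict: "time_s": time; "joints": joint angles; "joint_velocities": joint speeds; "effort": joint torques, N m; "tcp_pos": TCP position; "ee_rot": TCP orientation; "wrist_force": force on the tool from outside, world axes, zero at the start; "moment": the same for the moment, N m; "gripper_width": opening from 0.0 (shut) to 1.0 (fully open).
Only numpy, scipy, OpenCV 4.12 (cv2) and the standard library are available. Lean on these libraries where they do the work, as an engineer would, in place of code of your own. Each camera call takes 0.05 s, during which the arm holds its last target.

## Task

The load-cell conditioner on the worktop needs re-zeroing: with one fingertip (closed fingers count as one), roll its edge thumbwheel until the red pointer stands wholly within the width of the green tab, then let go and press the blue store key. Be gentle, never loading the instrument with more than 15 N, do not press the key while the pointer is off the tab, and leave the roll of tape and the small brass weight where they stand.

Things in the scene. Friction and masses are not known exactly. Their poses are not given: they have to be found in the camera images.
- conditioner: the grey instrument housing, fixed to the worktop, 120 (x) x 150 (y) x 60 mm high with an aluminium top panel; origin at the centre of its underside, z up, x towards its back, y along its pointer scale (to the left seen from its front)
- wheel_slot (a point): centre of the thumbwheel's slot (13 x 44 mm, long along y, black rim 1.5 mm high, 21 x 52 mm outside), level with the top panel. A black ribbed wheel, 44 mm in diameter, 10 mm wide, stands up through it, axle along the housing's x, so its top rolls along the housing's y. Its crown stands 5 to 16 mm above the panel: this differs from start to start and is not measured
- slot_end (a point): the slot's +y end at panel level, 22 mm from its centre. Behaviour of the wheel: its sprung cradle gives straight down at 6 N per mm; it turns against about 4 N of friction at the rim and stays where it is left; a fingertip pressing it with about 8 to 12 N turns it, a lighter one slips
- pointer (a joint): position (m) of the red pointer along the housing's y, 0 at mid scale, end stops at -0.044 and +0.044. The wheel drives it: the pointer moves as far, and in the same direction, as the top of the wheel is rolled (1 mm for 1 mm)
- pointer_mid (a point): middle of the red pointer, an upright blade (3 mm wide along the housing's y, 4 mm in x) showing 3 to 17 mm above the scale plate under the clear cover (30 x 118 mm, 19 mm high above the panel, black end blocks 20 mm high) at the back of the panel. It rides up and down with the wheel's cradle; only its y matters
- tab_mid (a point): middle of the green target tab (10 x 8 mm, 8 mm wide along the housing's y) under the same cover; the pointer is right when its y in the housing's frame is within 2.5 mm of the tab's. The tab does not move
- store_key_top (a point): centre of the top of the round blue push key, 20 mm in diameter, when up, in a black housing on the panel 75 mm to the +y side of the wheel slot
- store_key (a joint): travel of the key (m), 0 up, 0.008 fully down; sprung up, fully down takes 6 N; it counts as pressed beyond 0.004
- tape_clear: roll of brown tape standing flat, 96 x 94 x 48 mm, origin at the centre of its underside; a bystander
- weight_200: brass-coloured calibration weight with a knob, 33 mm across, 50 mm high, origin under its centre; a bystander

How it is judged:
By the outcome, as a careful person would: the job done as asked, in the order asked, and still so for the second after the job is handed in, with the robot touching nothing.
It also fails if it takes over 64 s, if anything falls off the work surface, if the arm or the gripper's body presses on something with over 40 N, if the wrist force passes 120 N, or if a joint passes its speed limit or range.

## Working session

There is one attempt and no reset: what is moved stays moved. The work goes in short steps, Python scripts to look and compute and a tool call to move; the robot and the scene stay as the last step left them, time stands still between calls to the robot, and variables do not carry over. Pictures are saved under pics/ and viewed, and the job is handed in when it is done.

Besides the shell and the picture viewer there is one more tool, called in YAML: its name, and indented under it one key for each argument. carry_out: Moves the arm, as the interface text tells. Its arguments: {"type":"object","properties":{"commands":{"type":"array"},"grip":{"type":"number"}},"required":["commands"]}

```bash
mkdir -p pics
python3 - <<'E'
from station import *
import cv2
for n in("side","top"):
    cv2.imwrite(f"pics/{n}0.png",capture(n)[:,:,::-1]); print(n,calibration(n))
s=sense();print(s)
E
```

```text
side {'fx': 500.6548335282109, 'fy': 500.6548335282109, 'cx': 283.29922083478624, 'cy': 211.4533044635044, 'dist': array([0.003305, 0.      , 0.      , 0.      , 0.      ]), 'rvec': array([ 0.45054696, -2.7343716 ,  1.14888876]), 'tvec': array([0.56675453, 0.12833452, 0.90123981])}
top {'fx': 434.7386555156186, 'fy': 434.7386555156186, 'cx': 280.62500116255154, 'cy': 214.62866013209202, 'dist': array([-0.13566908,  0.        ,  0.        ,  0.        ,  0.        ]), 'rvec': array([ 2.19797614, -2.1408345 ,  0.18706282]), 'tvec': array([0.02880543, 0.61480371, 0.88053613])}
{'time_s': 0.1, 'joints': array([ 8.70680863e+01,  2.20875798e+01,  3.88044375e-01, -2.10285114e-02,
       -6.84128777e+01, -1.48185146e+01]), 'joint_velocities': array([-0.03688269, -0.21012655,  0.25328601,  0.17817372, -0.05931067,
        0.04882373]), 'effort': array([-5.45475432e-04, -3.91690028e+01,  1.87935823e+01,  4.23191652e+00,
        1.34914948e-02, -6.82796053e-05]), 'tcp_pos': array([0.19036525, 0.59474353, 0.22157019]), 'ee_rot': array([[ 9.52352280e-01, -3.04999901e-01, -4.41179661e-04],
       [-3.05000172e-01, -9.52350316e-01, -1.94193117e-03],
       [ 1.72131225e-04,  1.98396245e-03, -9.99998017e-01]]), 'wrist_force': array([ 0.51417696,  0.30828431, -0.0211484 ]), 'moment': array([-0.01496687,  0.03549186, -0.0273145 ]), 'gripper_width': 1.0032290425451502}
```

View pics/side0.png

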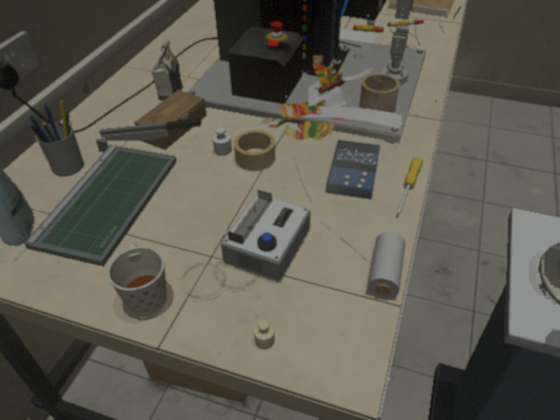

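View pics/top0.png

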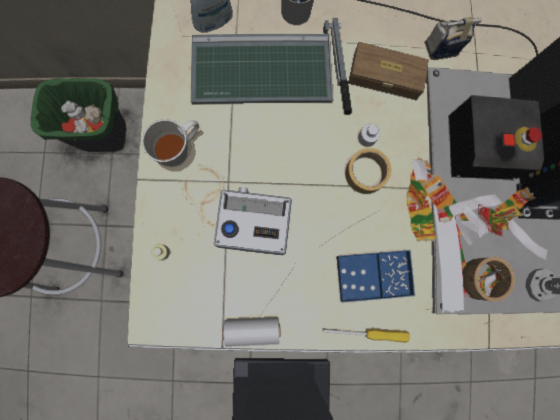

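```bash
cat > h.py <<'E'
import numpy as np, cv2
from station import *
def cam(n):
    c=calibration(n);K=np.array([[c['fx'],0,c['cx']],[0,c['fy'],c['cy']],[0,0,1]])
    R=cv2.Rodrigues(c['rvec'])[0];t=np.array(c['tvec']);return K,np.array(c['dist']),R,t,c
def proj(n,P):
    K,d,R,t,c=cam(n);return cv2.projectPoints(np.atleast_2d(np.array(P,float)),c['rvec'],t,K,d)[0][:,0]
def ray(n,uv):
    K,d,R,t,c=cam(n);p=cv2.undistortPoints(np.array([[uv]],float),K,d)[0,0]
    v=R.T@np.array([p[0],p[1],1]);return -R.T@t,v/np.linalg.norm(v)
def onz(n,uv,z):
    o,v=ray(n,uv);return o+v*(z-o[2])/v[2]
def tri(a,b):
    o1,v1=ray("side",a);o2,v2=ray("top",b)
    A=np.c_[v1,-v2];s=np.linalg.lstsq(A,o2-o1,rcond=None)[0]
    p,q=o1+s[0]*v1,o2+s[1]*v2;return (p+q)/2,np.linalg.norm(p-q)
def crop(im,x0,y0,w,h,k,f):
    cv2.imwrite(f,cv2.resize(im[y0:y0+h,x0:x0+w],None,fx=k,fy=k,interpolation=cv2.INTER_CUBIC))
E
python3 - <<'E'
from h import *
s=cv2.imread('pics/side0.png');t=cv2.imread('pics/top0.png')
crop(s,215,180,105,100,6,'pics/s0c.png');crop(t,205,180,95,80,8,'pics/t0c.png')
print(proj("top",[[0.19,.595,.22],[0,0,0],[.35,0,0]]),proj("side",[[0.19,.595,.22],[0,0,0],[.35,0,0]]))
print(ray("side",(280,210)),ray("top",(280,210)))
E
```

```text
[[-30.15625892 428.57175407]
 [293.90414293 498.04973517]
 [297.80730757 338.83111718]] [[525.73827552 625.29158417]
 [598.57410155 282.84338121]
 [403.09902111 237.80950913]]
(array([0.34454846, 0.7068345 , 0.72909875]), array([ 0.24997944, -0.67318999, -0.69593499])) (array([0.49042424, 0.07846323, 0.95261998]), array([ 0.14449343, -0.03460247, -0.98890056]))
```

View pics/s0c.png

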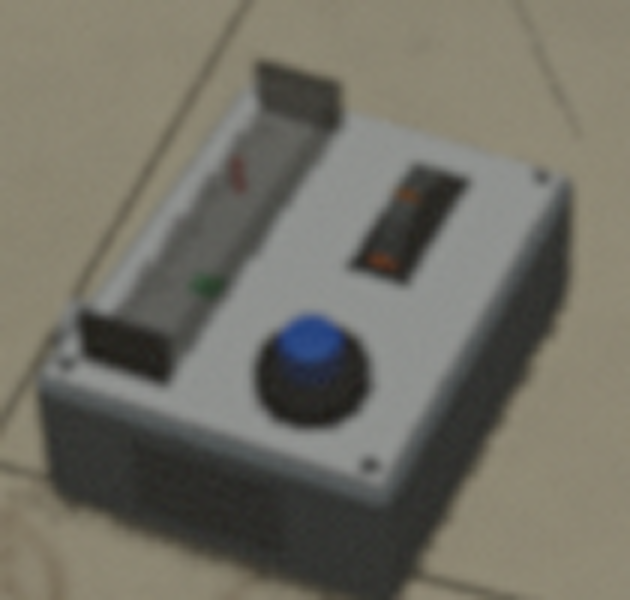

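View pics/t0c.png

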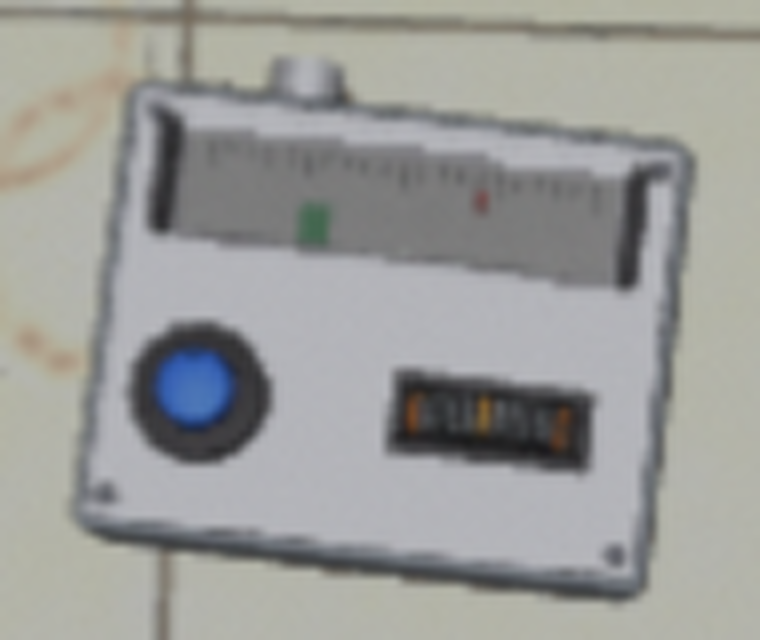

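```bash
cat >> h.py <<'E'
def cen(m,w=None):
    ys,xs=np.nonzero(m); ww=np.ones(len(xs)) if w is None else w[m]
    return np.array([(xs*ww).sum()/ww.sum(),(ys*ww).sum()/ww.sum()]),len(xs)
def blob(im,kind,roi):
    x0,y0,w,h=roi;a=im[y0:y0+h,x0:x0+w].astype(float);r,g,b=a[...,0],a[...,1],a[...,2]
    s={'red':r-np.maximum(g,b),'green':g-np.maximum(r,b),'blue':b-r}[kind]
    th={'red':12,'green':12,'blue':50}[kind]
    m=s>max(th,0.3*s.max());c,n=cen(m,s);return c+[x0,y0],n,s.max()
E
python3 - <<'E'
from h import *
s=cv2.imread('pics/side0.png')[:,:,::-1];t=cv2.imread('pics/top0.png')[:,:,::-1]
R={}
for nm,im,rs in(("top",t,{'red':(228,192,60,24),'green':(228,192,60,24),'blue':(215,215,30,30)}),("side",s,{'red':(240,195,30,45),'green':(240,215,20,20),'blue':(255,228,30,20)})):
    for k in rs: R[nm,k]=blob(im,k,rs[k]);print(nm,k,R[nm,k])
for k in('red','green','blue'):
    print(k,tri(R['side',k][0],R['top',k][0]),[onz("top",R['top',k][0],z) for z in(.06,.07,.08)])
# dark slot in top
g=cv2.cvtColor(t,cv2.COLOR_RGB2GRAY);g=cv2.resize(g[180:260,205:300],None,fx=8,fy=8,interpolation=cv2.INTER_CUBIC)
f=lambda p,z,n="top",x0=205,y0=180,k=8:onz(n,((p[0]+.5)/k-.5+x0,(p[1]+.5)/k-.5+y0),z)
m=(g<110).astype(np.uint8);m[:350]=0;m[490:]=0;m[:,:375]=0;m[:,610:]=0
c=max(cv2.findContours(m,0,2)[0],key=cv2.contourArea);r=cv2.minAreaRect(c);print(r)
b=cv2.boxPoints(r);P=np.array([f(p,.0615) for p in b]);print(P,np.linalg.norm(P-np.roll(P,1,0),axis=1));print('slot c',P.mean(0))
# panel corners / blocks approx
for nm,p in dict(fl=(80,512),bl=(140,88),br=(690,150),fr=(635,590),sFL=(105,493),sFR=(615,553)).items(): print(nm,f(p,.06))
E
```

```text
top red (array([264.63736264, 204.47252747]), 4, np.float64(32.0))
top green (array([243.88537549, 207.60079051]), 13, np.float64(23.0))
top blue (array([228.79304029, 227.81645735]), 74, np.float64(122.0))
side red (array([254.40983607, 208.71038251]), 11, np.float64(21.0))
side green (array([248.95852535, 226.98156682]), 13, np.float64(21.0))
side blue (array([266.31055105, 236.16403246]), 60, np.float64(91.0))
red (array([0.62987046, 0.07931664, 0.06801504]), np.float64(0.000764848140754042)) [array([0.63150978, 0.07942975, 0.06      ]), array([0.6299292 , 0.07941892, 0.07      ]), array([0.62834862, 0.07940809, 0.08      ])]
green (array([0.62358608, 0.12219749, 0.06207756]), np.float64(0.00045293393087373756)) [array([0.62367617, 0.12223512, 0.06      ]), array([0.62218335, 0.12174474, 0.07      ]), array([0.62069053, 0.12125437, 0.08      ])]
blue (array([0.57847879, 0.15008167, 0.08093352]), np.float64(0.00021494722000404962)) [array([0.58070008, 0.15183171, 0.06      ]), array([0.57968872, 0.15100977, 0.07      ]), array([0.57867737, 0.15018782, 0.08      ])]
((490.98931884765625, 422.03253173828125), (202.06507873535156, 82.9697036743164), 6.934349060058594)
[[0.56520221 0.10190923 0.0615    ]
 [0.58652227 0.10000436 0.0615    ]
 [0.58166133 0.04821109 0.0615    ]
 [0.56033617 0.05027234 0.0615    ]] [0.05186567 0.02140499 0.05202088 0.02142454]
slot c [0.57343049 0.07509926 0.0615    ]
fl [0.54742527 0.17977667 0.06      ]
bl [0.65822831 0.16896384 0.06      ]
br [0.64614824 0.02525214 0.06      ]
fr [0.53133552 0.03700785 0.06      ]
sFL [0.55248604 0.17356381 0.06      ]
sFR [0.54069183 0.04236246 0.06      ]
```

carry_out:
  commands: [43,31,0,0,0,0,43,31,0,0,0,0,43,31,0,0,0,0,43,31,0,0,0,0,43,31,0,0,0,0]
  grip: 0

```text
time_s: 0.72
tcp_pos: [0.3496, 0.3772, 0.2187]
ee_rot: [[0.954, -0.299, -0.002], [-0.299, -0.954, -0.007], [-0.0, 0.007, -1.0]]
wrist_force: [0.5, 0.2, -0.3]
gripper_width: 0.515
```

carry_out:
  commands: [45,33,0,0,0,0,45,33,0,0,0,0,45,33,0,0,0,0,45,33,0,0,0,0,45,33,0,0,0,0]

```text
time_s: 1.35
tcp_pos: [0.5182, 0.1442, 0.2188]
ee_rot: [[0.955, -0.297, -0.004], [-0.297, -0.955, -0.008], [-0.001, 0.008, -1.0]]
wrist_force: [0.5, 0.2, -0.1]
gripper_width: 0.021
```

carry_out:
  commands: [30,22,0,0,0,0,25,18,0,0,0,0,0,0,0,0,0,-0.11,0,0,0,0,0,-0.1,0,0,0,0,0,0]

```text
time_s: 1.98
tcp_pos: [0.5603, 0.0826, 0.2157]
ee_rot: [[0.995, -0.095, -0.01], [-0.095, -0.995, -0.01], [-0.009, 0.01, -1.0]]
wrist_force: [-0.1, -0.4, -0.5]
gripper_width: 0.005
```

```bash
cat >> h.py <<'E'
a=np.deg2rad(5.3); XH=np.array([np.cos(a),-np.sin(a),0]);YH=np.array([np.sin(a),np.cos(a),0])
SLOT=np.array([.57343,.0751,.06]);KEY=np.array([.57848,.15008,.0809])
from scipy.spatial.transform import Rotation as Ro
def go(target):
    s=sense();R=s['ee_rot'];Rt=np.c_[XH,-YH,[0,0,-1]]
    d=R.T@(np.array(target)-s['tcp_pos'])*1000;rv=Ro.from_matrix(R.T@Rt).as_rotvec()
    p=s['tcp_pos']-SLOT
    print('t',s['time_s'],'cmd',d.round(2),rv.round(4),'| h',(p@XH*1e3).round(2),(p@YH*1e3).round(2),(s['tcp_pos'][2]*1e3).round(2),'F',s['wrist_force'].round(2))
E
python3 - <<'E'
from h import *
go(SLOT-0.008*YH+[0,0,.08])
s=capture("side")[:,:,::-1].copy();t=capture("top")[:,:,::-1].copy()
crop(s,200,100,130,170,4,'pics/s1.png');crop(t,190,150,150,150,4,'pics/t1.png')
E
```

```text
t 1.975 cmd [14.48 13.47 75.71] [ 0.0104  0.0091 -0.0026] | h -13.76 6.29 215.69 F [-0.06 -0.39 -0.48]
```

View pics/s1.png

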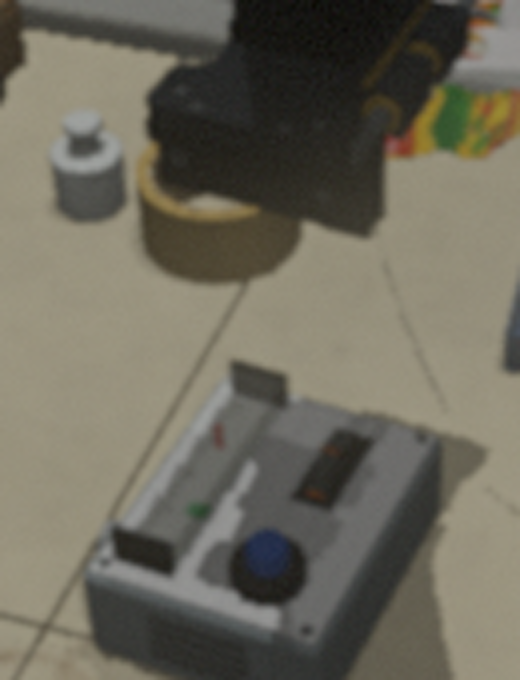

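View pics/t1.png

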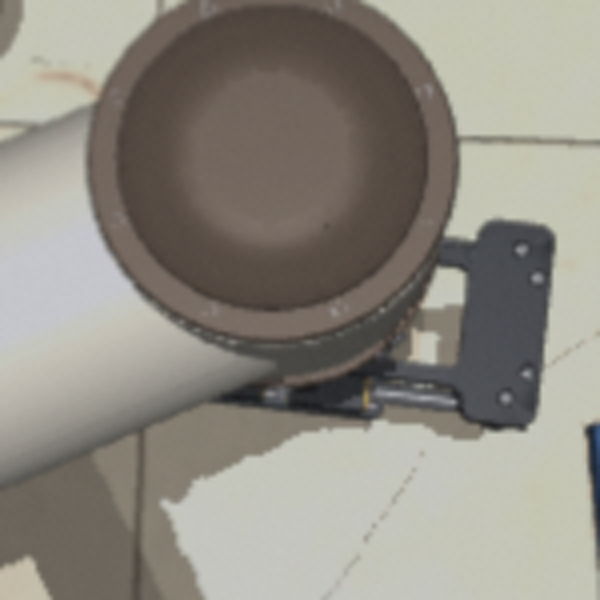

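Run:
```python
from h import *
s=sense();p=s['tcp_pos'];R=s['ee_rot']
q=proj("side",[p,p-R[:,2]*.019,p-R[:,2]*.07,p-R[:,2]*.07+R[:,1]*.095,p-R[:,2]*.07-R[:,1]*.095,p-R[:,2]*.07+R[:,0]*.0375]);print((q-[200,100])*4)
```

```text
[[350.27851928 220.43353568]
 [349.32460274 183.63008539]
 [346.60315005  78.6217362 ]
 [439.25663642 -40.99306819]
 [238.33699576 218.37564326]
 [260.30153098  58.09118255]]
```

carry_out:
  commands: [7,6.5,50,0.0104,0.0091,-0.0026,7,6.5,50,0,0,0,0,0,20,0,0,0,0,0,0,0,0,0]

```text
time_s: 2.58
tcp_pos: [0.574, 0.0693, 0.0942]
ee_rot: [[0.995, -0.095, 0.005], [-0.095, -0.995, 0.002], [0.004, -0.002, -1.0]]
wrist_force: [0.3, -0.8, 0.7]
gripper_width: 0.004
```

```bash
python3 -c "
from h import *
go(SLOT-0.008*YH+[0,0,.025])"
```

```text
t 2.575 cmd [-1.15  2.3   9.23] [-0.0021 -0.0044 -0.0027] | h 1.12 -5.72 94.24 F [ 0.34 -0.84  0.67]
```

carry_out:
  commands: [-1,3,4,0,-0.004,0,0,0,4,0,0,0,0,0,2,0,0,0,0,0,2,0,0,0,0,0,0,0,0,0]

```text
time_s: 3.2
tcp_pos: [0.5749, 0.0675, 0.0854]
ee_rot: [[0.995, -0.095, 0.007], [-0.095, -0.995, 0.004], [0.007, -0.005, -1.0]]
wrist_force: [0.2, 0.1, 0.5]
gripper_width: 0.005
```

```bash
python3 -c "
from h import *
go(SLOT-0.008*YH+[0,0,.020])"
```

```text
t 3.2 cmd [-2.16  0.57  5.41] [-0.005  -0.0068 -0.0024] | h 2.12 -7.46 85.43 F [0.18 0.11 0.53]
```

carry_out:
  commands: [-2,0.5,1,-0.005,-0.007,-0.002,0,0,1,0,0,0,0,0,1,0,0,0,0,0,1,0,0,0]

```text
time_s: 3.7
tcp_pos: [0.5729, 0.0673, 0.0815]
ee_rot: [[0.996, -0.093, -0.0], [-0.093, -0.996, -0.0], [-0.0, 0.0, -1.0]]
wrist_force: [0.8, -0.7, 0.4]
gripper_width: 0.007
```

```bash
python3 -c "
from h import *
go(SLOT-0.008*YH+[0,0,.020])"
```

```text
t 3.7 cmd [-0.2   0.16  1.51] [ 0.      0.     -0.0002] | h 0.2 -7.84 81.51 F [ 0.79 -0.66  0.41]
```

Well behaved. Continue down in 1 mm rows, checking force.

carry_out:
  commands: [0,0,1,0,0,0,0,0,1,0,0,0,0,0,1,0,0,0,0,0,1,0,0,0]

```text
time_s: 4.2
tcp_pos: [0.5729, 0.0673, 0.0772]
ee_rot: [[0.996, -0.093, -0.0], [-0.093, -0.996, -0.0], [-0.0, 0.0, -1.0]]
wrist_force: [-0.2, -0.4, 0.4]
gripper_width: 0.005
```

carry_out:
  commands: [0,0,1,0,0,0,0,0,1,0,0,0]

```text
time_s: 4.45
tcp_pos: [0.5729, 0.0672, 0.075]
ee_rot: [[0.996, -0.093, -0.0], [-0.093, -0.996, -0.0], [-0.0, 0.0, -1.0]]
wrist_force: [0.1, 0.6, 0.1]
gripper_width: 0.0
```

carry_out:
  commands: [0,0,1,0,0,0,0,0,1,0,0,0]

```text
time_s: 4.7
tcp_pos: [0.5731, 0.0672, 0.0737]
ee_rot: [[0.996, -0.092, 0.0], [-0.092, -0.996, -0.0], [0.0, 0.0, -1.0]]
wrist_force: [-2.5, 0.1, 4.5]
gripper_width: 0.005
```

carry_out:
  commands: [0,0,0.7,0,0,0,0,0,0.7,0,0,0]

```text
time_s: 4.95
tcp_pos: [0.5731, 0.0672, 0.0735]
ee_rot: [[0.996, -0.092, 0.001], [-0.092, -0.996, -0.0], [0.001, 0.0, -1.0]]
wrist_force: [-2.2, -0.5, 6.3]
gripper_width: 0.003
```

carry_out:
  commands: [0,0,0.7,0,0,0,0,0,0.7,0,0,0]

```text
time_s: 5.2
tcp_pos: [0.5731, 0.0672, 0.0735]
ee_rot: [[0.996, -0.091, 0.001], [-0.091, -0.996, -0.001], [0.001, 0.001, -1.0]]
wrist_force: [-2.4, 0.3, 5.8]
gripper_width: 0.005
```

carry_out:
  commands: [0,0,1.1,0,0,0,0,0,1.1,0,0,0]

```text
time_s: 5.45
tcp_pos: [0.5732, 0.0672, 0.0731]
ee_rot: [[0.996, -0.09, 0.002], [-0.09, -0.996, -0.001], [0.002, 0.001, -1.0]]
wrist_force: [-2.4, 0.7, 7.0]
gripper_width: 0.007
```

carry_out:
  commands: [-0.3,-2,1.5,0,-0.002,-0.002,-0.3,-2,1.5,0,0,0]

```text
time_s: 5.7
tcp_pos: [0.5731, 0.0686, 0.0728]
ee_rot: [[0.996, -0.087, -0.0], [-0.087, -0.996, -0.005], [0.0, 0.005, -1.0]]
wrist_force: [-1.6, -5.4, 9.6]
gripper_width: 0.003
```

```bash
python3 -c "
from h import *
go(SLOT+0.01*YH+[0,0,.013])"
```

```text
t 5.7 cmd [ -0.2  -16.46  -0.25] [ 0.0052 -0.0004  0.0056] | h 0.29 -6.46 72.84 F [-1.57 -5.43  9.6 ]
```

carry_out:
  commands: [-0.3,-2.5,1.3,0.005,0,0.005,-0.3,-2.5,1.3,0.002,0,0.002,-0.3,-2.5,1.3,0.002,0,0.002]

```text
time_s: 6.08
tcp_pos: [0.5734, 0.0719, 0.0734]
ee_rot: [[0.996, -0.095, 0.001], [-0.095, -0.996, -0.003], [0.002, 0.002, -1.0]]
wrist_force: [-2.0, -4.4, 8.3]
gripper_width: 0.001
```

```bash
python3 -c "
from h import *
go(SLOT+0.01*YH+[0,0,.013])
s=capture('side')[:,:,::-1].copy()
crop(s,200,120,120,150,4,'pics/s2.png')"
```

```text
t 6.075 cmd [ -0.31 -13.17   0.4 ] [ 0.0024 -0.0017 -0.0021] | h 0.28 -3.17 73.43 F [-2.01 -4.44  8.32]
```

View pics/s2.png

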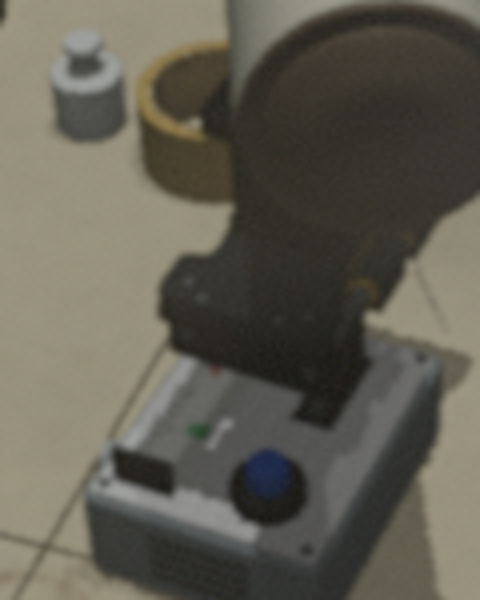

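carry_out:
  commands: [-0.3,-3,1.3,0.002,0,0,-0.3,-3,1.3,0.001,0,0,-0.3,-3,1.3,0.001,0,0,-0.3,-3,1.3,0.001,0,0]

```text
time_s: 6.62
tcp_pos: [0.5741, 0.0792, 0.0735]
ee_rot: [[0.996, -0.093, 0.003], [-0.093, -0.996, -0.005], [0.004, 0.005, -1.0]]
wrist_force: [-2.5, -3.1, 7.6]
gripper_width: 0.006
```

```bash
python3 -c "
from h import *
go(SLOT+0.01*YH+[0,0,.013])"
```

```text
t 6.625 cmd [-0.29 -5.9   0.52] [ 0.0046 -0.0036 -0.0004] | h 0.28 4.11 73.54 F [-2.54 -3.08  7.6 ]
```

carry_out:
  commands: [-0.3,-3,1.6,0.004,-0.003,0,-0.3,-3,1.6,0.001,0,0,-0.3,-3,1.7,0.001,0,0]

```text
time_s: 7.0
tcp_pos: [0.5747, 0.0852, 0.0727]
ee_rot: [[0.996, -0.091, 0.002], [-0.091, -0.996, -0.003], [0.002, 0.003, -1.0]]
wrist_force: [-1.7, -2.0, 6.9]
gripper_width: 0.01
```

```bash
python3 -c "
from h import *
go(SLOT+0.01*YH+[0,0,.013])
s=capture('side')[:,:,::-1].copy()
crop(s,200,120,120,150,4,'pics/s3.png')"
```

```text
t 7.0 cmd [-0.35  0.2  -0.29] [ 0.003  -0.0023  0.0009] | h 0.35 10.2 72.71 F [-1.72 -1.96  6.95]
```

View pics/s3.png

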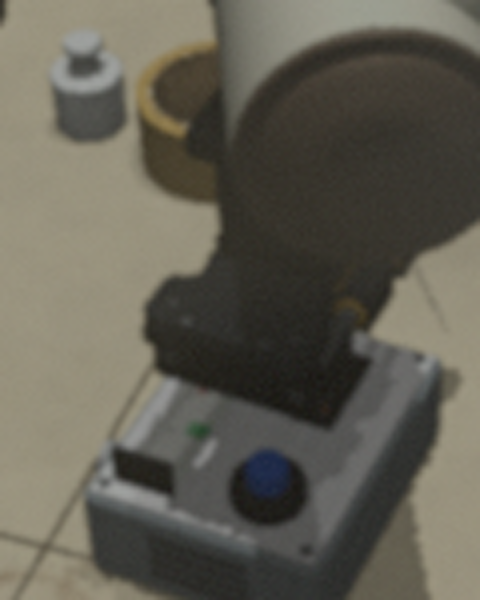

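carry_out:
  commands: [-0.3,0,-6,0.003,-0.002,0.001,0,0,-5,0,0,0,0,12,0,0,0,0,0,12,0,0,0,0,0,0,0,0,0,0]

```text
time_s: 7.68
tcp_pos: [0.5716, 0.0598, 0.0832]
ee_rot: [[0.996, -0.093, -0.0], [-0.093, -0.996, 0.001], [-0.0, -0.001, -1.0]]
wrist_force: [-0.3, 0.4, -0.6]
gripper_width: 0.01
```

```bash
python3 -c "
from h import *
go(SLOT-0.01*YH+[0,0,.013])
s=capture('side')[:,:,::-1].copy()
crop(s,200,120,120,150,4,'pics/s4.png')"
```

```text
t 7.675 cmd [ 0.42 -5.42 10.25] [-0.0007  0.0005 -0.001 ] | h -0.42 -15.42 83.24 F [-0.35  0.44 -0.6 ]
```

View pics/s4.png

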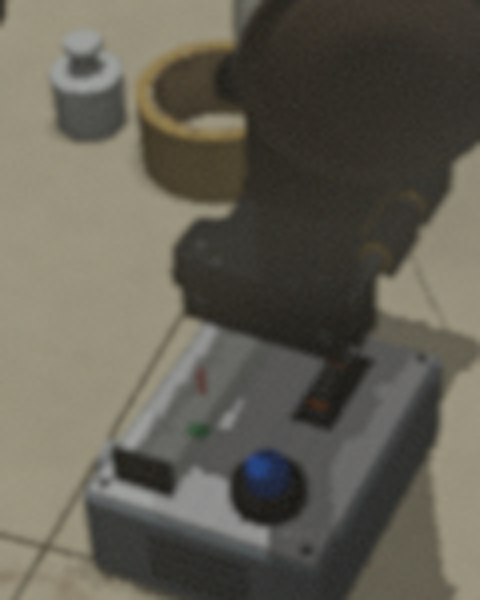

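```bash
cat >> h.py <<'E'
def onx(n,uv,xh):
    o,v=ray(n,uv);o=o-SLOT;k=(xh-o@XH)/(v@XH);p=o+v*k;return p@YH*1e3,p[2]*1e3
RED0=np.array([.62987,.07932,.068])-SLOT;GRN0=np.array([.623586,.122197,.062])-SLOT
def ptr(im=None,roi=(240,190,30,34)):
    if im is None: im=capture("side")
    r=blob(im,'red',roi);g=blob(im,'green',(240,220,20,15))
    a,b=onx("side",r[0],RED0@XH),onx("side",g[0],GRN0@XH)
    print('red',r,a,'grn',g,b,'tab-ptr mm',b[0]-a[0]);return a,b
E
python3 -c "
from h import *
print(RED0@XH,RED0@YH,GRN0@XH,GRN0@YH)
ptr(cv2.imread('pics/side0.png')[:,:,::-1],(240,195,30,45))
ptr()"
```

```text
0.05580889808651337 0.009415354181822879 0.04559119040517517 0.051528585294369
red (array([254.40983607, 208.71038251]), 11, np.float64(21.0)) (np.float64(8.658959680751886), np.float64(7.2775831518531175)) grn (array([248.95852535, 226.98156682]), 13, np.float64(21.0)) (np.float64(51.959888906748624), np.float64(2.5307915000668535)) tab-ptr mm 43.30092922599674
red (array([249.75833333, 214.95416667]), 13, np.float64(24.0)) (np.float64(28.006767959620383), np.float64(8.081705682261298)) grn (array([248.99646643, 227.01060071]), 15, np.float64(25.0)) (np.float64(51.833064519708074), np.float64(2.3327204116515565)) tab-ptr mm 23.82629656008769
```

carry_out:
  commands: [0.4,-3,5,0,0,0,0,-2,2,0,0,0,0,-1,1.5,0,0,0,0,0,1,0,0,0,0,0,1,0,0,0]

```text
time_s: 8.4
tcp_pos: [0.5732, 0.067, 0.0733]
ee_rot: [[0.996, -0.09, 0.0], [-0.09, -0.996, -0.001], [0.0, 0.001, -1.0]]
wrist_force: [-2.4, 0.2, 5.1]
gripper_width: 0.006
```

```bash
python3 -c "
from h import *
go(SLOT-0.01*YH+[0,0,.013])"
```

```text
t 8.4 cmd [-0.53  1.88  0.28] [ 0.0007 -0.0001  0.0019] | h 0.52 -8.11 73.28 F [-2.41  0.17  5.13]
```

carry_out:
  commands: [-0.4,-2,1.5,0,-0.001,0.002,-0.3,-3,1.4,0.003,0,0.002,-0.3,-3,1.3,0.002,0,0.002,-0.3,-3,1.3,0.002,0,0.001,-0.3,-3,1.3,0.002,0,0]

```text
time_s: 9.02
tcp_pos: [0.5739, 0.0757, 0.0737]
ee_rot: [[0.995, -0.095, 0.002], [-0.095, -0.995, 0.0], [0.002, -0.0, -1.0]]
wrist_force: [-0.9, -4.2, 7.5]
gripper_width: 0.007
```

```bash
python3 -c "
from h import *
go(SLOT-0.01*YH+[0,0,.013])"
```

```text
t 9.025 cmd [-0.34 10.67  0.68] [-0.0002 -0.0017 -0.0026] | h 0.36 0.67 73.68 F [-0.92 -4.16  7.49]
```

carry_out:
  commands: [-0.3,-3,1.4,0.001,-0.001,-0.002,-0.3,-3,1.5,0.002,0,0,-0.3,-3,1.6,0.002,0,0,-0.3,-3,1.7,0.002,0,0]

```text
time_s: 9.52
tcp_pos: [0.5747, 0.0844, 0.0731]
ee_rot: [[0.996, -0.091, 0.004], [-0.091, -0.996, 0.002], [0.004, -0.002, -1.0]]
wrist_force: [-1.5, -3.1, 6.4]
gripper_width: 0.003
```

```bash
python3 -c "
from h import *
go(SLOT-0.01*YH+[0,0,.013]);ptr()"
```

```text
t 9.525 cmd [-0.42 19.38  0.02] [-0.0024 -0.0036  0.001 ] | h 0.4 9.38 73.07 F [-1.49 -3.13  6.41]
red (array([245.73431734, 221.01476015]), 13, np.float64(27.0)) (np.float64(44.54283733257951), np.float64(7.222493374128391)) grn (array([248.96271186, 227.08813559]), 16, np.float64(24.0)) (np.float64(51.97906749250969), np.float64(2.264856709153218)) tab-ptr mm 7.436230159930183
```

carry_out:
  commands: [-0.4,0,-6,-0.002,-0.003,0.001,0,0,-5,0,0,0,0,8,0,0,0,0,0,5,0,0,0,0,0,0,0,0,0,0]

```text
time_s: 10.2
tcp_pos: [0.5727, 0.0713, 0.084]
ee_rot: [[0.996, -0.093, 0.0], [-0.093, -0.996, 0.002], [0.0, -0.002, -1.0]]
wrist_force: [0.3, -0.3, -1.0]
gripper_width: 0.006
```

```bash
python3 -c "
from h import *
go(SLOT-0.004*YH+[0,0,.014]);ptr()
s=capture('side')[:,:,::-1].copy();t=capture('top')[:,:,::-1].copy()
crop(s,230,180,80,80,7,'pics/s5.png');crop(t,205,180,95,80,7,'pics/t5.png')"
```

```text
t 10.2 cmd [0.38 0.22 9.98] [-0.002  -0.0003 -0.0007] | h -0.38 -3.8 83.98 F [ 0.28 -0.26 -1.03]
red (array([245.5234375, 220.6875   ]), 12, np.float64(26.0)) (np.float64(45.1816687257079), np.float64(8.681143898091047)) grn (array([248.85931559, 227.07984791]), 14, np.float64(25.0)) (np.float64(52.34719296254208), np.float64(2.6372858510773645)) tab-ptr mm 7.16552423683418
```

View pics/s5.png

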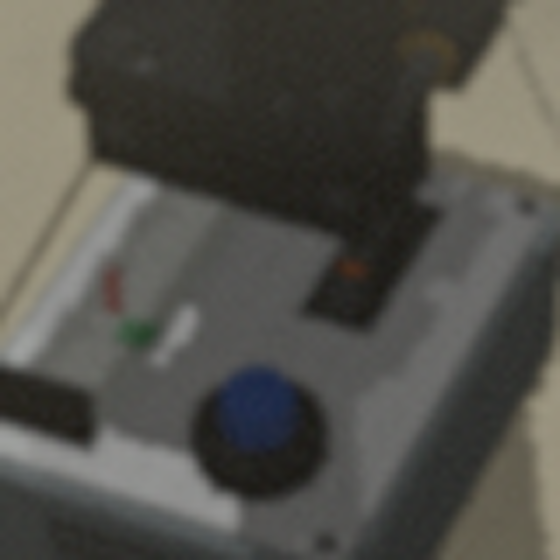

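View pics/t5.png

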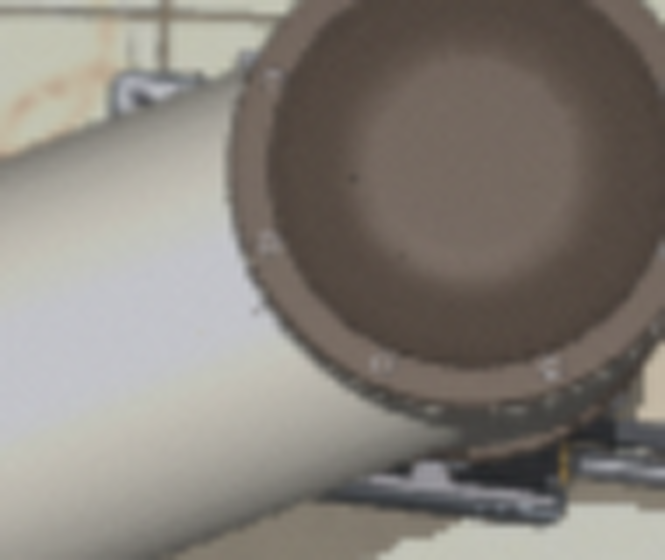

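Roll about 6.5 mm more.

carry_out:
  commands: [0.4,0,5,-0.002,0,0,0,0,2,0,0,0,0,0,1.5,0,0,0,0,0,1,0,0,0,0,0,1,0,0,0]

```text
time_s: 10.98
tcp_pos: [0.5735, 0.072, 0.0739]
ee_rot: [[0.996, -0.091, 0.001], [-0.091, -0.996, -0.001], [0.001, 0.001, -1.0]]
wrist_force: [-2.3, -0.2, 6.6]
gripper_width: 0.004
```

```bash
python3 -c "
from h import *
go(SLOT+0.002*YH+[0,0,.014]);ptr()"
```

```text
t 10.975 cmd [-0.32 -5.05 -0.13] [ 0.0008 -0.0007  0.0012] | h 0.33 -3.05 73.88 F [-2.29 -0.2   6.64]
red (array([245.52136752, 220.97435897]), 10, np.float64(26.0)) (np.float64(45.28591182782517), np.float64(8.019669186180355)) grn (array([248.97491039, 227.00716846]), 15, np.float64(25.0)) (np.float64(51.90931743863976), np.float64(2.4144186135949264)) tab-ptr mm 6.623405610814594
```

carry_out:
  commands: [-0.4,-2,1.5,0,-0.001,0.002,-0.3,-3,1.4,0.003,0,0.002,-0.3,-3,1.4,0.002,0,0.001]

```text
time_s: 11.4
tcp_pos: [0.5738, 0.077, 0.0736]
ee_rot: [[0.996, -0.094, 0.001], [-0.094, -0.996, -0.001], [0.001, 0.001, -1.0]]
wrist_force: [-1.6, -3.8, 7.7]
gripper_width: 0.003
```

```bash
python3 -c "
from h import *
go(SLOT+0.002*YH+[0,0,.014]);ptr();ptr()"
```

```text
t 11.4 cmd [-0.22 -0.05 -0.41] [ 0.0008 -0.0012 -0.002 ] | h 0.22 1.95 73.59 F [-1.64 -3.84  7.71]
red (array([244.48091603, 222.06870229]), 6, np.float64(25.0)) (np.float64(49.33482893317847), np.float64(8.896533831046828)) grn (array([248.9822695, 227.0248227]), 15, np.float64(24.0)) (np.float64(51.88857470854365), np.float64(2.3476049183142056)) tab-ptr mm 2.5537457753651793
red (array([244.29032258, 221.87096774]), 8, np.float64(25.0)) (np.float64(49.93666889151392), np.float64(9.979586970003783)) grn (array([248.97508897, 226.99644128]), 15, np.float64(25.0)) (np.float64(51.905235249520956), np.float64(2.4391394865426186)) tab-ptr mm 1.9685663580070383
```

carry_out:
  commands: [-0.3,0,-8,0,0,0,0,0,-20,0,0,0,0,30,-20,0,0,0,0,55,0,0,0,0,0,55,0,0,0,0]

```text
time_s: 12.12
tcp_pos: [0.5617, -0.0614, 0.1241]
ee_rot: [[0.996, -0.087, 0.005], [-0.087, -0.996, 0.001], [0.005, -0.001, -1.0]]
wrist_force: [0.4, -0.3, 0.2]
gripper_width: 0.002
```

carry_out:
  commands: [0,50,0,0,0,0,0,40,0,0,0,0,0,0,0,0,0,0]

```text
time_s: 12.5
tcp_pos: [0.5529, -0.1562, 0.1245]
ee_rot: [[0.996, -0.092, 0.006], [-0.092, -0.996, 0.002], [0.006, -0.002, -1.0]]
wrist_force: [-1.4, 0.7, 0.1]
gripper_width: 0.006
```

```bash
python3 -c "
from h import *
s=capture('side');t=capture('top')
ptr(s,(240,190,30,45))
for k in ('red','green'):
  print(k,blob(t,k,(228,192,60,24)))
A=[blob(capture('top'),k,(228,192,60,24))[0] for k in ('red','green')]
p=onz('top',A[0],.068)-SLOT;q=onz('top',A[1],.062)-SLOT;print(p@YH,q@YH,(q-p)@YH, tri(blob(s,'red',(240,190,30,45))[0],A[0]))
s=s[:,:,::-1].copy();t=t[:,:,::-1].copy()
crop(s,225,190,80,60,10,'pics/s6.png');crop(t,205,180,95,75,8,'pics/t6.png')"
```

```text
red (array([244.42857143, 222.79262673]), 11, np.float64(23.0)) (np.float64(49.767507158497835), np.float64(7.38661611893765)) grn (array([248.74058577, 227.0083682 ]), 13, np.float64(23.0)) (np.float64(52.74948443925805), np.float64(3.2105330038960656)) tab-ptr mm 2.981977280760212
red (array([245.02857143, 201.97142857]), 5, np.float64(33.0))
green (array([243.78853047, 207.62365591]), 14, np.float64(25.0))
0.050251714714725816 0.051844737350194056 0.0015930226354682446 (array([0.6338868 , 0.11982265, 0.06769007]), np.float64(0.0008283051194708609))
```

View pics/s6.png

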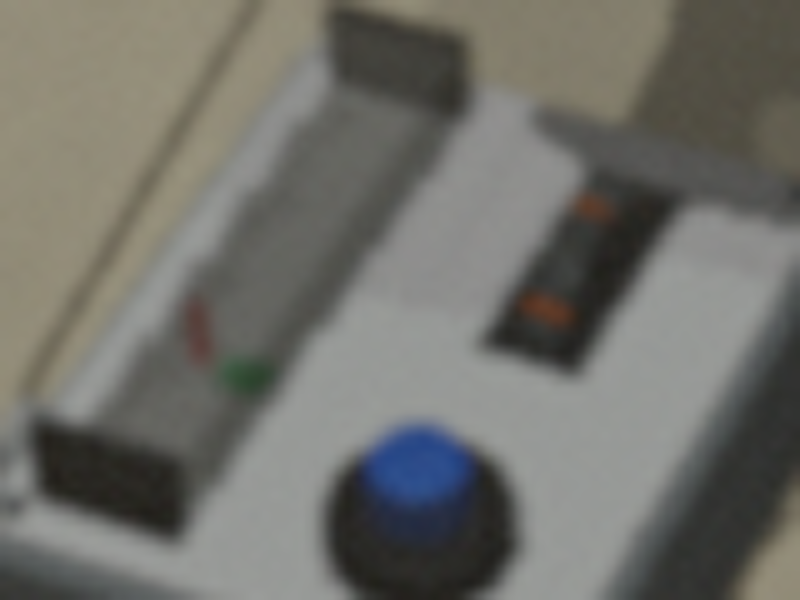

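View pics/t6.png

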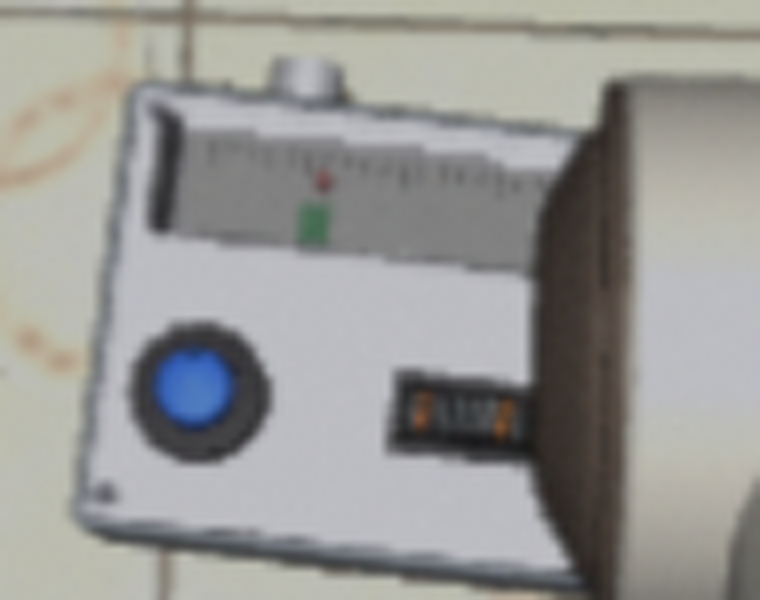

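```bash
python3 -c "
from h import *
t=np.mean([capture('top').astype(float) for _ in range(6)],0);s=np.mean([capture('side').astype(float) for _ in range(6)],0)
np.save('t6.npy',t);np.save('s6.npy',s)
def b2(im,k,roi,th):
    x0,y0,w,h=roi;a=im[y0:y0+h,x0:x0+w];r,g,b=a[...,0],a[...,1],a[...,2]
    q=(r-np.maximum(g,b)) if k=='red' else g-np.maximum(r,b)
    q=np.clip(q-np.median(q)-th,0,None);ys,xs=np.indices(q.shape);return np.array([(q*xs).sum()/q.sum()+x0,(q*ys).sum()/q.sum()+y0])
for th in(3,6,10):
  A=b2(t,'red',(238,194,14,14),th);B=b2(t,'green',(236,200,16,14),th)
  p=onz('top',A,.068)-SLOT;q=onz('top',B,.062)-SLOT;print(A,B,(q-p)@YH*1e3,p@XH,q@XH)
  C=b2(s,'red',(240,212,10,18),th);D=b2(s,'green',(242,222,14,12),th)
  a=onx('side',C,RED0@XH);b=onx('side',D,GRN0@XH);print(C,D,a,b,b[0]-a[0], tri(C,A)[0],tri(D,B)[0])
"
```

```text
[244.99591281 202.05177112] [243.79766949 207.41896186] 1.3979053084412048 0.056256596846241916 0.04574440162352682
[244.26750861 222.40068886] [248.93732394 227.03239437] (np.float64(50.198802012113916), np.float64(8.826205315902058)) (np.float64(52.05225284579673), np.float64(2.4831461197264426)) 1.853450833682814 [0.63382011 0.11988983 0.06875991] [0.623778   0.12233883 0.06205549]
[244.99465241 202.0285205 ] [243.75847458 207.4470339 ] 1.4620879244139233 0.056304366360638236 0.045676318687128695
[244.38347107 222.74297521] [248.91237113 227.02474227] (np.float64(49.90906398490275), np.float64(7.650450046889579)) (np.float64(52.139286047226435), np.float64(2.586355325049583)) 2.2302220623236835 [0.63384197 0.11988575 0.06787903] [0.62374142 0.12242425 0.06216396]
[245.01092896 201.9863388 ] [243.78837719 207.54057018] 1.397827637228081 0.05639568103160922 0.04548978520588597
[244.4257975  222.67128988] [248.83394834 227.02214022] (np.float64(49.735557209590056), np.float64(7.6778556107930385)) (np.float64(52.41955353730443), np.float64(2.8599460857020587)) 2.6839963277143752 [0.63384138 0.11982931 0.06802766] [0.62372182 0.12240668 0.06212676]
```

```bash
python3 -c "
from h import *
go(SLOT-0.002*YH+[0,0,.024])"
```

```text
t 13.3 cmd [  -0.48 -227.83   41.02] [-0.0021 -0.0063  0.0047] | h 1.29 -229.91 124.54 F [ 0.25 -0.39  0.19]
```

carry_out:
  commands: [0,-50,0,-0.002,-0.006,0.004,0,-50,0,0,0,0,0,-50,0,0,0,0,0,-40,0,0,0,0,0,-20,0,0,0,0]

```text
time_s: 13.92
tcp_pos: [0.574, 0.059, 0.1248]
ee_rot: [[0.995, -0.097, 0.001], [-0.097, -0.995, -0.0], [0.001, -0.0, -1.0]]
wrist_force: [0.7, -0.9, 0.7]
gripper_width: 0.007
```

```bash
python3 -c "
from h import *
go(SLOT-0.002*YH+[0,0,.024])"
```

```text
t 13.925 cmd [ -2.17 -13.98  40.83] [ 0.     -0.0015 -0.0046] | h 2.05 -15.99 124.84 F [ 0.67 -0.9   0.71]
```

carry_out:
  commands: [-2,-10,10,0,-0.001,-0.004,0,-2,15,0,0,0,0,0,10,0,0,0,0,0,3,0,0,0]

```text
time_s: 14.42
tcp_pos: [0.572, 0.0698, 0.0832]
ee_rot: [[0.996, -0.095, -0.003], [-0.095, -0.996, -0.001], [-0.002, 0.001, -1.0]]
wrist_force: [0.4, -0.6, 0.4]
gripper_width: 0.004
```

```bash
python3 -c "
from h import *
go(SLOT-0.001*YH+[0,0,.018])"
```

```text
t 14.425 cmd [ 0.89 -4.45  5.14] [ 0.0013  0.0024 -0.0023] | h -0.89 -5.44 83.15 F [ 0.4  -0.58  0.44]
```

carry_out:
  commands: [0.8,-4,3,0.001,0.002,-0.002,0,0,3,0,0,0,0,0,1.5,0,0,0,0,0,1,0,0,0,0,0,1,0,0,0]

```text
time_s: 15.05
tcp_pos: [0.5738, 0.0727, 0.0742]
ee_rot: [[0.996, -0.094, 0.001], [-0.094, -0.996, -0.0], [0.001, 0.0, -1.0]]
wrist_force: [-1.1, -0.8, 5.2]
gripper_width: 0.005
```

```bash
python3 -c "
from h import *
go(SLOT-0.001*YH+[0,0,.018]);ptr(None,(240,210,14,22))"
```

```text
t 15.05 cmd [-0.54 -1.38 -3.81] [ 0.0003 -0.0007 -0.0015] | h 0.54 -2.38 74.19 F [-1.07 -0.8   5.17]
red (array([244.46825397, 222.62301587]), 12, np.float64(27.0)) (np.float64(49.56959889665409), np.float64(7.650410862241497)) grn (array([248.97857143, 227.01785714]), 15, np.float64(24.0)) (np.float64(51.89961008803536), np.float64(2.3766799766153923)) tab-ptr mm 2.330011191381267
```

carry_out:
  commands: [-0.4,0,1.5,0,-0.001,-0.001,-0.3,-2,1.5,0.002,0,0,-0.3,-2,1.4,0.002,0,0]

```text
time_s: 15.48
tcp_pos: [0.574, 0.0749, 0.0734]
ee_rot: [[0.996, -0.091, 0.002], [-0.091, -0.996, 0.0], [0.002, -0.001, -1.0]]
wrist_force: [-2.1, -3.8, 8.7]
gripper_width: 0.003
```

```bash
python3 -c "
from h import *
go(SLOT-0.001*YH+[0,0,.018]);ptr(None,(240,210,14,22));ptr(None,(240,210,14,22))"
```

```text
t 15.475 cmd [-0.54  0.83 -4.56] [-0.0006 -0.002   0.0017] | h 0.55 -0.17 73.44 F [-2.11 -3.77  8.66]
red (array([243.88429752, 223.59504132]), 13, np.float64(26.0)) (np.float64(51.95497389452028), np.float64(7.312215385469112)) grn (array([248.97163121, 226.9929078 ]), 15, np.float64(24.0)) (np.float64(51.91650809871534), np.float64(2.4592854586475976)) tab-ptr mm -0.03846579580493881
red (array([243.92248062, 223.63953488]), 13, np.float64(28.0)) (np.float64(51.83664084423289), np.float64(7.08332604104378)) grn (array([248.93165468, 227.00719424]), 15, np.float64(24.0)) (np.float64(52.06449761147289), np.float64(2.561983649603139)) tab-ptr mm 0.2278567672399987
```

carry_out:
  commands: [-0.3,0,-8,0,0,0,0,0,-20,0,0,0,0,30,-20,0,0,0,0,55,0,0,0,0,0,55,0,0,0,0]

```text
time_s: 16.2
tcp_pos: [0.5629, -0.0637, 0.1233]
ee_rot: [[0.996, -0.084, 0.007], [-0.084, -0.996, 0.002], [0.007, -0.003, -1.0]]
wrist_force: [0.6, 0.4, -0.1]
gripper_width: 0.004
```

carry_out:
  commands: [0,50,0,0,0,0,0,40,0,0,0,0,0,0,0,0,0,0]

```text
time_s: 16.58
tcp_pos: [0.5548, -0.1586, 0.1232]
ee_rot: [[0.996, -0.088, 0.009], [-0.088, -0.996, 0.003], [0.009, -0.004, -1.0]]
wrist_force: [-0.2, 0.7, 0.4]
gripper_width: 0.002
```

```bash
cat >> h.py <<'E'
def b2(im,k,roi,th):
    x0,y0,w,h=roi;a=im[y0:y0+h,x0:x0+w];r,g,b=a[...,0],a[...,1],a[...,2]
    q=(r-np.maximum(g,b)) if k=='red' else g-np.maximum(r,b)
    q=np.clip(q-np.median(q)-th,0,None);ys,xs=np.indices(q.shape);return np.array([(q*xs).sum()/q.sum()+x0,(q*ys).sum()/q.sum()+y0])
def both():
  t=np.mean([capture('top').astype(float) for _ in range(4)],0);s=np.mean([capture('side').astype(float) for _ in range(4)],0)
  for th in(3,6,10):
    A=b2(t,'red',(238,194,14,14),th);B=b2(t,'green',(236,200,16,14),th)
    p=onz('top',A,.068)-SLOT;q=onz('top',B,.062)-SLOT
    C=b2(s,'red',(238,212,10,18),th);D=b2(s,'green',(243,222,14,12),th)
    a=onx('side',C,RED0@XH);b=onx('side',D,GRN0@XH);print('top',(q-p)@YH*1e3,'side',b[0]-a[0],A,B,C,D)
  return t,s
E
python3 -c "
from h import *
t,s=both();go(KEY+[0,0,.02])
crop(t[:,:,::-1].copy(),205,180,95,75,8,'pics/t7.png')"
```

```text
top -0.5264517287956519 side -1.3599015610424914 [244.06315789 202.02526316] [243.80392157 207.42039216] [243.35448916 222.31811146] [248.94854586 227.        ]
top -0.4542564381323527 side 0.24707640454850122 [244.07303371 201.98314607] [243.76850886 207.455683  ] [243.8757259 223.2543554] [248.91764706 227.00504202]
top -0.5453524153587856 side 0.6136869906834193 [244.06722689 201.94117647] [243.78778135 207.56270096] [243.89385475 223.32960894] [248.82704403 227.01886792]
t 16.975 cmd [  -2.42 -306.3    23.64] [-0.0037 -0.0088  0.0099] | h 3.35 -231.22 123.44 F [-0.13  0.73 -0.03][ WARN:0@10.692] global loadsave.cpp:1063 imwrite_ Unsupported depth image for selected encoder is fallbacked to CV_8U.
```

View pics/t7.png

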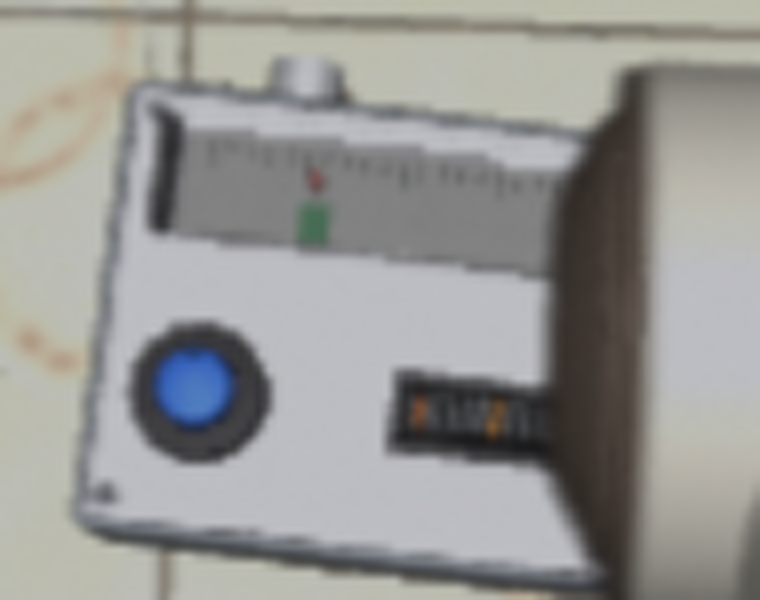

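carry_out:
  commands: [0,-55,0,-0.003,-0.009,0.01,0,-55,0,0,0,0,0,-55,0,0,0,0,0,-55,0,0,0,0,0,-50,0,0,0,0]

```text
time_s: 17.6
tcp_pos: [0.581, 0.121, 0.1243]
ee_rot: [[0.995, -0.095, 0.002], [-0.095, -0.995, 0.001], [0.002, -0.001, -1.0]]
wrist_force: [1.0, -1.0, 0.1]
gripper_width: 0.005
```

```bash
python3 -c "
from h import *
go(KEY+[0,0,.01])"
```

```text
t 17.6 cmd [ -5.35 -28.65  33.45] [-0.0008 -0.0017 -0.0025] | h 3.33 46.44 124.34 F [ 1.03 -1.04  0.1 ]
```

carry_out:
  commands: [-4,-24,5,0,-0.002,-0.002,0,-3,12,0,0,0,0,0,10,0,0,0,0,0,3,0,0,0,0,0,0,0,0,0]

```text
time_s: 18.23
tcp_pos: [0.5789, 0.1524, 0.0923]
ee_rot: [[0.996, -0.087, -0.001], [-0.087, -0.996, 0.0], [-0.001, -0.0, -1.0]]
wrist_force: [-1.8, -0.1, -0.0]
gripper_width: 0.005
```

```bash
python3 -c "
from h import *
go(KEY+[0,0,.005])"
```

```text
t 18.225 cmd [-0.19  2.33  6.39] [-0.0004  0.0008  0.0053] | h -1.71 77.45 92.29 F [-1.79 -0.08 -0.02]
```

carry_out:
  commands: [0,2,3,0,0,0.005,0,0,3,0,0,0,0,0,2,0,0,0,0,0,2,0,0,0]

```text
time_s: 18.73
tcp_pos: [0.5794, 0.1489, 0.0829]
ee_rot: [[0.996, -0.095, 0.001], [-0.095, -0.996, 0.001], [0.001, -0.001, -1.0]]
wrist_force: [-0.5, -0.2, 1.9]
gripper_width: 0.002
```

```bash
python3 -c "
from h import *
go(KEY+[0,0,-.006]);both()"
```

```text
t 18.725 cmd [-1.01 -1.09  8.01] [-0.0011 -0.0007 -0.0022] | h -0.9 74.02 82.91 F [-0.51 -0.2   1.93]
top nan side nan [239.25381166 199.44932735] [nan nan] [nan nan] [nan nan]
top nan side nan [238.97864078 198.86407767] [nan nan] [nan nan] [nan nan]
top nan side nan [238.61538462 196.        ] [nan nan] [nan nan] [nan nan]h.py:46: RuntimeWarning: invalid value encountered in scalar divide
  q=np.clip(q-np.median(q)-th,0,None);ys,xs=np.indices(q.shape);return np.array([(q*xs).sum()/q.sum()+x0,(q*ys).sum()/q.sum()+y0])
```

carry_out:
  commands: [0,0,2,0,0,0,0,0,2,0,0,0]

```text
time_s: 19.38
tcp_pos: [0.5794, 0.1489, 0.0792]
ee_rot: [[0.996, -0.094, 0.001], [-0.094, -0.996, 0.001], [0.001, -0.001, -1.0]]
wrist_force: [-1.4, -0.1, 3.3]
gripper_width: 0.006
```

carry_out:
  commands: [0,0,1.5,0,0,0,0,0,1.5,0,0,0]

```text
time_s: 19.62
tcp_pos: [0.5794, 0.1489, 0.0765]
ee_rot: [[0.996, -0.094, 0.001], [-0.094, -0.996, 0.001], [0.001, -0.001, -1.0]]
wrist_force: [-1.2, -1.0, 5.8]
gripper_width: 0.004
```

carry_out:
  commands: [0,0,1.2,0,0,0,0,0,1,0,0,0]

```text
time_s: 19.88
tcp_pos: [0.5794, 0.1489, 0.0764]
ee_rot: [[0.996, -0.093, 0.002], [-0.093, -0.996, 0.0], [0.002, -0.0, -1.0]]
wrist_force: [-3.9, -0.4, 8.8]
gripper_width: 0.007
```

carry_out:
  commands: [0,0,-6,0,0,0]

```text
time_s: 20.0
tcp_pos: [0.5794, 0.1489, 0.0824]
ee_rot: [[0.996, -0.093, 0.001], [-0.093, -0.996, 0.0], [0.001, -0.0, -1.0]]
wrist_force: [-0.1, -0.1, 2.8]
gripper_width: 0.001
```

carry_out:
  commands: [0,0,-1,0,0,0]

```text
time_s: 20.12
tcp_pos: [0.5797, 0.1491, 0.0837]
ee_rot: [[0.996, -0.093, 0.003], [-0.093, -0.996, 0.001], [0.002, -0.001, -1.0]]
wrist_force: [0.2, 0.2, 1.8]
gripper_width: 0.01
```

carry_out:
  commands: [0,0,-2,0,0,0]

```text
time_s: 20.25
tcp_pos: [0.5797, 0.1491, 0.0852]
ee_rot: [[0.996, -0.093, 0.002], [-0.093, -0.996, 0.001], [0.002, -0.001, -1.0]]
wrist_force: [-0.1, 0.7, -0.4]
gripper_width: 0.003
```

carry_out:
  commands: [0,0,-20,0,0,0,0,40,-20,0,0,0,0,55,0,0,0,0,0,55,0,0,0,0,0,55,0,0,0,0]

```text
time_s: 20.88
tcp_pos: [0.5612, -0.056, 0.1226]
ee_rot: [[0.996, -0.086, 0.002], [-0.086, -0.996, 0.002], [0.002, -0.002, -1.0]]
wrist_force: [0.2, 0.3, -1.1]
gripper_width: 0.002
```

carry_out:
  commands: [0,55,0,0,0,0,0,50,0,0,0,0,0,20,0,0,0,0,0,0,0,0,0,0]

```text
time_s: 21.38
tcp_pos: [0.5485, -0.1875, 0.1193]
ee_rot: [[0.996, -0.093, -0.0], [-0.093, -0.996, 0.003], [-0.0, -0.003, -1.0]]
wrist_force: [0.3, 0.7, 1.2]
gripper_width: 0.008
```

```bash
python3 -c "
from h import *
t,s=both();go(KEY)
crop(t[:,:,::-1].astype(np.uint8).copy(),205,180,95,75,8,'pics/t8.png')
S=s[:,:,::-1].astype(np.uint8).copy();crop(S,215,180,105,100,6,'pics/s8.png')"
```

```text
top -0.5389394552552659 side -1.3142228275564491 [244.05957447 202.02553191] [243.80700389 207.41634241] [243.34785992 222.33774319] [248.92777778 227.00333333]
top -0.45285289676320106 side 0.25078933292481764 [244.06818182 201.98863636] [243.76458333 207.44895833] [243.88056206 223.29039813] [248.91680532 226.99334443]
top -0.5509014573475841 side 0.41907652481593516 [244.06779661 201.93220339] [243.7926045  207.54180064] [243.86466165 223.32894737] [248.85230769 227.01230769]
t 21.775 cmd [  -0.51 -336.55   40.28] [-0.0026 -0.0007  0.0042] | h -0.02 -261.52 120.31 F [-0.16  0.26 -0.13]
```

View pics/t8.png

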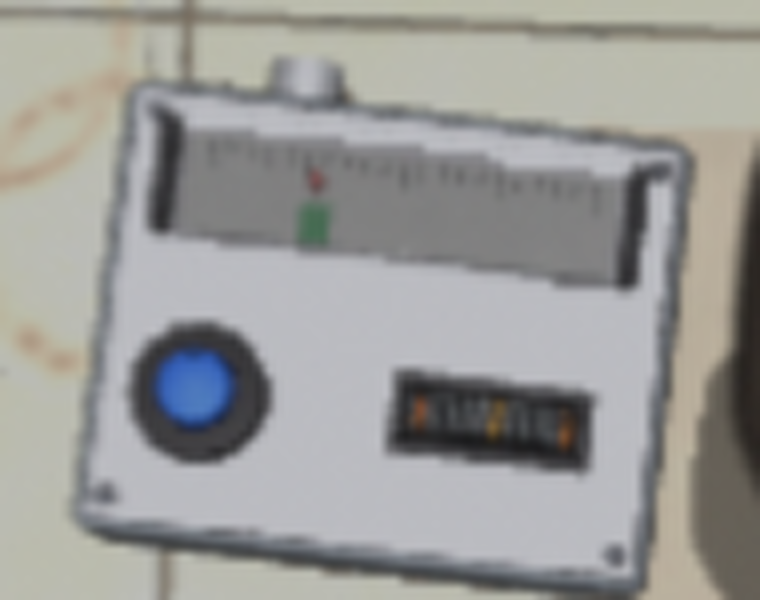

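View pics/s8.png

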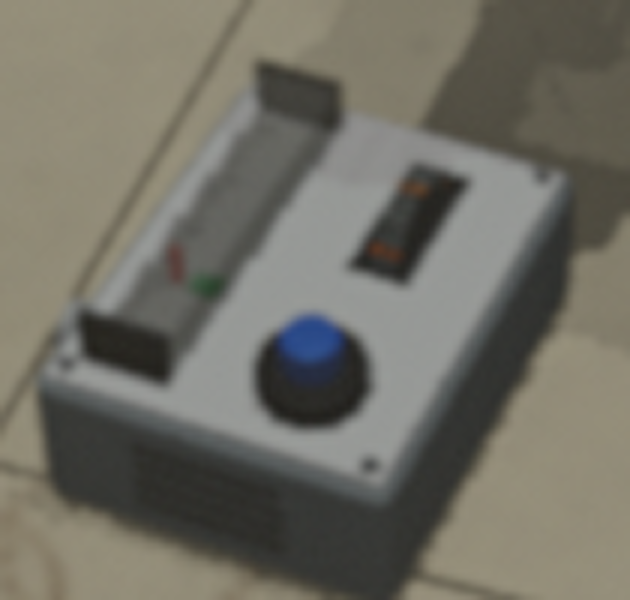

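```bash
python3 -c "
from station import *
print(finish_job())"
```

```text
the job is handed in; nothing more can be done
None
```

I rolled the thumbwheel with the shut fingertips in four short strokes, checking the pointer between strokes. I then let go, confirmed the pointer was on the tab, and pressed the store key once. The job is handed in at about 21.8 s of the 64 s allowed.

- **Pointer:** In the last pictures it stands within about 0.5 mm of the tab's middle from the top view. The side view read +0.25 to +0.4 mm, with one noisy reading of −1.3 mm. All are inside the 2.5 mm limit and were the same before and after the press. The two views disagreed by about 1 mm throughout.
- **Key:** The fingertip met it at about 84.5 mm height and stopped at 76.4 mm, so it went down about 8 mm, its full travel. It is up again.
- **Force:** The highest readings between moves were about 11 N on the wheel and 10 N on the key, against the 15 N limit. Force was only read at the end of each call, so a short peak in between would not show.
- **Tape and weight:** The tool stayed clear of both. I did not measure their positions again at the end.

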